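Unlatch the lens case and take off its lid

ROBOT

A 6-joint arm with a two-finger parallel gripper is mounted at the origin on the work surface. World frame = base frame: x ahead of the robot, y to its left, z up, the work surface at z = 0. Lengths are in mm, angles in rad, forces in N, time in s.
With the tool pointing down it reaches from about 300 to 1000 mm from the base axis. Payload 5.1 kg.
Tool frame: the origin (TCP) lies midway between the tips of the shut fingers; the grasp point (between the pads) lies 19 mm behind it (bot.grip_point_offset is the distance from the TCP to the grasp point, in mm); z points along the fingers, y is the line along which they close (so a half turn about z gives the same grasp; the last joint's range is limited). The gripper opens to 95 mm and grips with 3 to 60 N. Pads are 20 mm wide; open, the fingers measure 119 mm over their backs; the gripper's body (75 mm by 180 mm) begins 59 mm behind the grasp point.
Start: joints at [-1.3, 0.124, 1.65, -0, 1.367, -0.083], TCP at [225.169, -609.74, 179.856] pointing down, gripper open.
Joint ranges: [-2.61, 2.61], [-1.02, 2.33], [0.03, 2.71], [-1.35, 4.49], [0.32, 2.68], [-2.91, 2.91]. Speed limits (rad/s): [2.57, 2.57, 3.14, 3.14, 3.14, 3.14].

INTERFACE

Orientations are given as [roll, pitch, yaw] about the fixed x, y, z axes, in that order (R = Rz(yaw) Ry(pitch) Rx(roll)).
In Python, from plant import bot, imaging gives the robot as it stands. The module is installed in compiled form; this text tells all that it offers.
- The arm moves only by the tool send_rows, never from a script. Its argument "plan" is a list that holds one entry, the list of rows, each a list of 7 numbers: the shift along the tool's x, y, z in units of 0.04 m (1.0 is 0.04 m), then the turn, a rotation vector about the tool's x, y, z in units of 0.1 rad (1.0 is 0.1 rad), then the opening, from 0 (shut) to 1 (fully open). A call has 1 to 10 rows; each row shifts and turns the commanded pose from where the row before left it, along the tool's axes as they then stand; what a row does not reach is not made up. A row lasts 1/12 s, in which the tool goes at most 41.7 mm and 7.16 degrees, less where a joint would pass 70% of its speed; a pose out of reach is approached as far as the arm can. A call with a number of a shift or a turn outside -1 to 1 is refused whole. A call with a gripper value outside its range is refused whole. The fingers move at their own pace and stop on an object; "squeeze" is the grip in N (left out, the last holds). Time passes only in rows, so rows that do not move let the fingers close. It gives the time, the measured TCP pose, the force, the opening and the grip force at its end, in the units of the state.
- bot.sense(): the state, without advancing time (a new reading comes with each control period).
- imaging.grab_frame(name): name is "scene" or "top"; returns a dict with "pixels" (384x512x3 uint8, blue, green, red), "depth" (384x512 float32, mm along the optical axis (not along the pixel's ray), 0 where there is no reading), "fx", "fy", "cx", "cy" (pixels), "pose" (4x4, takes a point from camera to world coordinates). Camera axes: x right, y down, z forward; pixel columns grow to the right and rows downward; lengths in mm; the calibration is good to about 2 mm. A picture is of the moment at which its call begins.
- bot.sign_off(): hands the job in; it is judged then, once.
The state is a dict: "t": time; "qpos": joint angles; "qd": joint speeds; "tau": joint torques, N m; "tool_pos": TCP position; "tcp_rot": TCP orientation; "ft_force": force on the tool from outside, world axes, zero at the start; "moment": the same for the moment, N m; "opening": finger opening in mm; "grip_force": force on a finger pad.
Only numpy, scipy, OpenCV 4.12 (cv2) and the standard library are available. Lean on these libraries where they do the work, as an engineer would, in place of code of your own. Each camera call takes 0.05 s, during which the arm holds its last target. There are 200 camera calls.

TASK

Open the microscope-lens case: lift the lever of its draw latch up past centre until the hook springs clear of the lid, and only then lift the lid straight off by its handle. Lay the lid gently, handle up, squarely in the middle of the white bench mat and let go; leave the hook hanging clear, and leave the bottle, dropper bottle and slide box where they stand.

Things in the scene. Friction and masses are not known exactly. Their poses are not given: they have to be found in the camera images.
- case: Aluminium case, fixed: open box 160 x 200 x 170 mm (x, y, z). Origin: centre of underside. Its front (-x side, face at x = -80 mm) bears the latch and looks roughly to the robot. On its middle line: a strike block 30 mm wide, sticking out 22 mm at heights 150-170 mm; below it the latch lever, pivoting about an axis along case y at x = -96 mm, height 130 mm
- grip_bar (a point): Centre of the black grip bar at the lever's lower end: 14 mm thick, 48 mm long along case y, flat ends, 80 mm from the pivot, lever plate 26 mm wide above it. Shut: case x = -114 mm, height 52 mm. The lid's tongue above bars a gripper coming straight down: come tilted about 40 degrees, fingers down and towards the case, pinch the bar's ends (or push up from below)
- lever (a joint): Lever angle, rad: 0 shut, growing as the grip bar swings out, then up; end stop 2.3. The hook's spring holds it shut with a few newtons at the bar until past centre (about 0.4); near 1.3-1.6 the hook leaves the lid and flips outward by its own spring. The lever then stays where left, by friction. The bar can turn between finger pads
- hook_bar (a point): Middle of the hook's cross bar: steel wire loop, bar 6 mm thick, 36 mm wide, its 76 mm sides hinged to the lever 24 mm from the pivot. Latched: over the lid's tongue, behind the lip, at case x = -95 mm, height 183 mm. Free: swung out to case x below -120 mm (over 40 mm in front of the face)
- lid: Loose aluminium lid, 0.3-0.65 kg: plate 164 x 204 x 10 mm over a plug 138 x 178 x 12 mm that drops into the case with 3 mm play each side. Origin: centre of the plug's underside, 158 mm above the bench when closed; plate top 22 mm above it. Axes as the case's when closed. A tongue 30 mm wide with a 4 mm lip sticks out at -x to x = -104 mm: the hook holds it
- lid_handle (a point): Centre of the lid's handle bar, 57 mm above the lid's origin: black bar 100 mm long along the lid's y, 16 mm wide in x, 14 mm high, on two posts 86 mm apart with 20 mm of free height under it
- mat: White bench mat, 200 x 250 mm (x, y), 6 mm thick, fixed to the bench. Origin at the centre of its underside; the lid's place, lid x along the mat's x either way round
- bottle: Bystander: clear glass jar, 64 mm across, 120 mm high, origin under its centre
- dropper: Bystander: amber dropper bottle, 38 mm across, 102 mm high, origin under its centre
- slide_box: Bystander: cardboard slide box 90 x 130 x 35 mm, origin under its centre

How it is judged (in metres and radians):
On the way, in this order (a step that is already met when the one before it is completed fails the run):
1. the lever is past centre and the hook has come clear of the lid, which is still on the case (value of joint lever above 0.7 rad and x of hook_bar in the frame of case below -0.12 m and z of lid in the frame of case below 0.168 m), for 0.2 s.
2. the lid has been lifted clear of the case (z of lid in the frame of case above 0.18 m), for 0.1 s.
At the end, for the whole second after the job is handed in: The lid lies flat and still on the mat, handle up, its centre within 30 mm of the mat's centre along each of the mat's axes and square to it within 0.2 rad; the hook hangs clear, more than 40 mm in front of the case's front face (x of lid in the frame of mat between -0.03 and 0.03 m and y of lid in the frame of mat between -0.03 and 0.03 m and z of lid in the frame of mat below 0.01 m and angle between lid's own z axis and vertical below 0.06 rad and angle between the x axis of lid and the x axis of mat, either way round below 0.2 rad and linear speed of lid below 0.02 m/s and x of hook_bar in the frame of case below -0.12 m); the robot touches nothing.
It fails at once if the lid is pulled up while the hook still holds it (z of lid in the frame of case above 0.168 m and x of hook_bar in the frame of case above -0.115 m and horizontal distance between lid and case below 0.06 m).
It fails at once if the lid is dropped or banged on the mat (over 60 N) (contact force between lid and mat above 60 N).
It fails at once if a bystander is disturbed (distance of any of bottle, dropper, slide_box from where it was at the start of the episode above 0.03 m or angle between any of bottle, dropper's own z axis and vertical above 0.4 rad).
It also fails if it takes over 67 s, if anything falls off the work surface, if the arm or the gripper's body presses on something with over 40 N, if the wrist force passes 120 N, or if a joint passes its speed limit or range.

## Working session

There is one attempt and no reset: what is moved stays moved. The work goes in short steps, Python scripts to look and compute and a tool call to move; the robot and the scene stay as the last step left them, time stands still between calls to the robot, and variables do not carry over. Pictures are saved under pics/ and viewed, at most 10 in all, crops included, and the job is handed in when it is done.

Besides the shell and the picture viewer there is one more tool, called after "Emit:" by a JSON object that holds its "op" and its "data", one argument or row to a line. send_rows: Moves the arm, as the interface text tells. Shifts and turns lie within -1 to 1; 1 stands for 0.04 m of shift or 0.1 rad of turn. Its arguments: {"type":"object","properties":{"plan":{"type":"array","items":{"type":"array","items":{"type":"array","items":{"type":"number","minimum":-1,"maximum":1}}}},"squeeze":{"type":"number"}},"required":["plan"]}

```bash
mkdir -p pics; ls; python3 - <<'E'
from plant import bot, imaging
import cv2,numpy as np
s=bot.sense();print(s)
for n in("scene","top"):
    f=imaging.grab_frame(n);cv2.imwrite(f"pics/{n}0.png",f["pixels"]);np.savez(f"{n}0.npz",**f);print(n,f["fx"],f["fy"],f["cx"],f["cy"],np.round(f["pose"],3).tolist())
E
```

```text
pics
{'t': 0.0, 'qpos': array([-1.29960058e+00,  1.24483515e-01,  1.65164424e+00, -3.79562228e-06,
        1.36744796e+00, -8.25847041e-02]), 'qd': array([-3.14315650e-04,  5.36570041e-06, -1.79385227e-03,  2.11303960e-04,
       -1.55413432e-03,  4.55091388e-04]), 'tau': array([ 1.23811646e-03, -4.17606711e+01, -3.59931386e+01,  7.74910091e-02,
        4.91929043e-02, -1.65348674e-04]), 'tool_pos': array([ 224.98693782, -609.08962875,  178.61865415]), 'tcp_rot': array([-3.13961604e+00, -1.59881386e-04,  3.53781062e-01]), 'ft_force': array([ 1.07202853,  0.70679894, -1.03838055]), 'moment': array([ 0.03056977, -0.01472754, -0.03302782]), 'grip_force': 0.0, 'opening': 95.09305978597224}
scene 436.21979533241864 436.21979533241864 251.03742991125029 186.19541633908648 [[0.378, 0.486, -0.788, 1726.936], [0.926, -0.203, 0.319, -453.049], [-0.005, -0.85, -0.527, 907.875], [0.0, 0.0, 0.0, 1.0]]
top 419.29917429095104 419.29917429095104 259.37846476763355 195.81450036299478 [[-0.026, -0.998, 0.057, 562.182], [-1.0, 0.026, -0.001, -4.443], [-0.0, -0.057, -0.998, 1454.77], [0.0, 0.0, 0.0, 1.0]]
```

View pics/scene0.png

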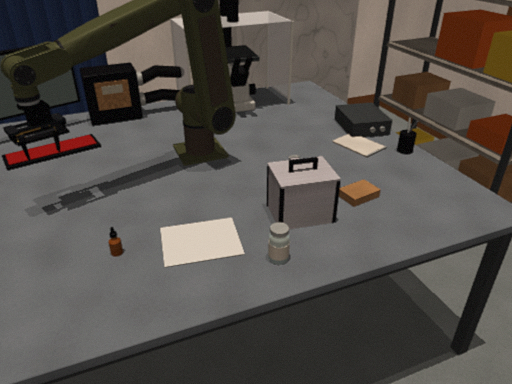

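View pics/top0.png

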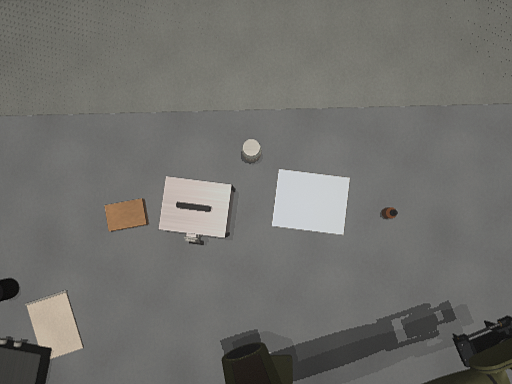

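The scene view shows the case around (300,190), handle on top, with the mat at (200,240) and the jar at (279,242). In the top view the case is at (197,207) with its latch facing down (towards the robot) at (193,239). The mat is at (311,202), jar (251,150), dropper (389,213) and slide box (126,214). I'll measure these now.

```bash
cat > h.py <<'E'
import numpy as np,cv2
from scipy.spatial.transform import Rotation as R
def pl(f,uv,z):
    uv=np.atleast_2d(np.asarray(uv,float)); P=f["pose"]
    d=np.c_[(uv[:,0]-f["cx"])/f["fx"],(uv[:,1]-f["cy"])/f["fy"],np.ones(len(uv))]@P[:3,:3].T
    return P[:3,3]+d*((z-P[2,3])/d[:,2])[:,None]
def cloud(f):
    v,u=np.mgrid[:384,:512]; Z=f["depth"].astype(float)
    p=np.stack([(u-f["cx"])/f["fx"]*Z,(v-f["cy"])/f["fy"]*Z,Z],-1)
    return p@f["pose"][:3,:3].T+f["pose"][:3,3]
def big(mask,box):
    m=np.zeros(mask.shape,np.uint8); x0,y0,x1,y1=box; m[y0:y1,x0:x1]=mask[y0:y1,x0:x1]
    c=max(cv2.findContours(m,cv2.RETR_EXTERNAL,cv2.CHAIN_APPROX_NONE)[0],key=cv2.contourArea); return c
def rect(f,c,z):
    p=pl(f,c[:,0,:],z)[:,:2].astype(np.float32); r=cv2.minAreaRect(p); return np.round(r[0],1),np.round(r[1],1),round(r[2],2)
E
python3 - <<'E'
from h import *
f=dict(np.load("top0.npz")); g=f["pixels"].astype(int); mn=g.min(2)
C=cloud(f)
print("mat",rect(f,big(mn>150,(262,160,362,245)),6))
Z=C[...,2]
print("lid rgb",g[190,180],"depth z",Z[190,180],Z[207,193],Z[200,310])
print("lid z-mask",rect(f,big((Z>165)&(Z<195),(140,165,245,250)),180))
print("lid colour",rect(f,big(mn>120,(140,165,245,236)),180))
print("handle z",rect(f,big(Z>205,(160,190,230,225)),222))
print("handle col",rect(f,big(g.max(2)<80,(165,195,225,222)),222))
print("jar",rect(f,big(Z>60,(235,130,270,170)),120),"drop",rect(f,big(Z>50,(375,195,405,230)),95),"box",rect(f,big(Z>20,(95,190,152,240)),35))
print("tongue pts"); m=np.zeros_like(Z,bool); m[232:250,175:215]=1
for v in range(230,248,2): print(v,np.round(Z[v,180:210:2]).astype(int).tolist())
i=cv2.resize(f["pixels"][165:255,145:245],None,fx=6,fy=6,interpolation=cv2.INTER_CUBIC);cv2.imwrite("pics/c1.png",i)
E
```

```text
mat (array([ 622.1, -182.5]), array([248.4, 199. ]), 81.37)
lid rgb [181 187 199] depth z 179.33118261872823 223.4185605462303 10.17141755754551
lid z-mask (array([597.6, 192.1]), array([205.7, 186.2]), 81.16)
lid colour (array([604.3, 192.2]), array([203.1, 171. ]), 81.39)
handle z (array([608.3, 190.6]), array([100.4,  15.7]), 81.42)
handle col (array([605.5, 190. ]), array([101.6,  16. ]), 81.41)
jar (array([789.7,  17.1]), array([57.8, 64.7]), 88.53) drop (array([ 576.5, -432.7]), array([35.7, 32.4]), 88.53) box (array([593.3, 447.7]), array([ 90.4, 134.2]), 9.16)
tongue pts
230 [179, 180, 182, 176, 181, 178, 186, 181, 180, 180, 180, 183, 183, 182, 184]
232 [-2, -3, 178, 181, 177, 176, 177, 180, 183, 188, 182, 178, 184, 186, 184]
234 [0, -1, 4, 183, 181, 180, 179, 178, 175, 147, 180, 180, 182, 178, 178]
236 [-2, 3, 187, 189, 184, 180, 182, 179, 170, 149, 125, 3, 3, 1, 5]
238 [-4, 2, 4, 180, 185, 186, 186, 186, 189, 143, -3, -3, -2, 4, 1]
240 [-2, 2, 6, 0, 187, 187, 183, 182, 96, 101, 57, 50, 6, 0, 3]
242 [6, 2, 3, -4, 2, 56, 57, 58, 55, 64, 63, 58, 7, -5, 3]
244 [2, 6, 2, -3, -1, -4, -4, 0, -1, -2, 53, 56, 0, 5, -5]
246 [-1, 0, 1, 2, 3, 4, 5, 6, 0, 2, 3, 1, 6, 4, -1]
```

View pics/c1.png

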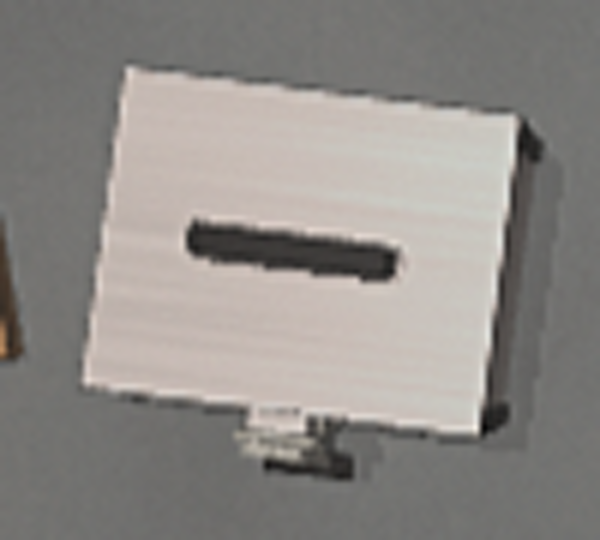

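The crop shows the handle bar running from (190,237) to (400,262). The tongue, hook and strike sit at about (285,430), and the black grip bar at about (310,465). The case and mat are both yawed about -8.6°, with the case at roughly (606,190) and the mat at (622,-182). I'll start the transit.

Emit:
{"op": "send_rows", "data": {
  "plan": [
    [[0.6,-0.43,-0.25,0,0,0,1],[0.6,-0.43,-0.25,0,0,0,1],[0.6,-0.43,-0.25,0,0,0,1],[0.6,-0.43,-0.25,0,0,0,1],[0.6,-0.43,-0.25,0,0,0,1],[0.6,-0.43,-0.25,0,0,0,1],[0.6,-0.43,-0.25,0,0,0,1],[0.6,-0.43,-0.25,0,0,0,1],[0.6,-0.43,-0.25,0,0,0,1],[0.6,-0.43,-0.25,0,0,0,1]]
  ]
}}

```text
t: 0.93
tool_pos: [391.1, -363.7, 279.8]
tcp_rot: [-3.141, 0.0, 0.354]
ft_force: [0.8, 0.5, -0.4]
opening: 95.4
grip_force: 0.0
```

Emit:
{"op": "send_rows", "data": {
  "plan": [
    [[0.6,-0.43,-0.25,0,0,0,1],[0.6,-0.43,-0.25,0,0,0,1],[0.6,-0.43,-0.25,0,0,0,1],[0.6,-0.43,-0.25,0,0,0,1],[0.6,-0.43,-0.25,0,0,0,1],[0.6,-0.43,-0.25,0,0,0,1],[0.6,-0.43,-0.25,0,0,0,1],[0,0,0,0,0,-1,1],[0,0,0,0,0,-1,1],[0,0,0,0,0,-1,1]]
  ]
}}

```text
t: 1.77
tool_pos: [506.8, -193.3, 349.5]
tcp_rot: [-3.141, 0.0, 0.66]
ft_force: [0.1, -0.1, -0.1]
opening: 95.1
grip_force: 0.0
```

Emit:
{"op": "send_rows", "data": {
  "plan": [
    [[0,0,0,0,0,-1,1],[0,0,0,0,0,-1,1],[0,0,0,0,0,-1,1],[0,0,0,0,0,-1,1],[0,0,0,0,0,-1,1],[0,0,0,0,0,-1,1],[0,0,0,0,0,-1,1],[0,0,0,0,0,-1,1],[0,0,0,0,0,-1,1],[0,0,0,0,0,-1,1]]
  ]
}}

```text
t: 2.6
tool_pos: [506.4, -194.0, 349.2]
tcp_rot: [-3.141, -0.001, 1.659]
ft_force: [-0.5, 0.0, 0.2]
opening: 95.4
grip_force: 0.0
```

Emit:
{"op": "send_rows", "data": {
  "plan": [
    [[0,0,0,0,0,-1,1],[0,0,0,0,0,-1,1],[0,0,0,0,0,-1,1],[0,0,0,0,0,-1,1],[0,0,0,0,0,-1,1],[0,0,0,0,0,-1,1],[0,0,0,0,0,-1,1],[0,0,0,0,0,-1,1],[0,0,0,0,0,-1,1],[0,0,0,0,0,-1,1]]
  ]
}}

```text
t: 3.43
tool_pos: [506.4, -194.0, 349.2]
tcp_rot: [-3.142, -0.001, 2.659]
ft_force: [-0.1, 0.6, 0.7]
opening: 95.3
grip_force: 0.0
```

```bash
cat >> h.py <<'E'
PSI=-0.150; CC=np.array([606.,190.5,0])  # case yaw, centre
CR=R.from_euler("z",PSI)
def w(p): return CC+CR.apply(p)
def goal(grip_case,tilt,yaw=np.pi+PSI):
    """TCP pose for grasp point at case coords, tool tilted by `tilt` towards the case"""
    o=R.from_euler("xyz",[np.pi,0,yaw])*R.from_euler("y",-tilt)
    return w(grip_case)+19*o.apply([0,0,1]),o
def todo(s,p,o):
    c=R.from_euler("xyz",s["tcp_rot"])
    print("t",round(s["t"],2),"tcp",np.round(s["tool_pos"],1),"q",np.round(s["qpos"],2),"F",np.round(s["ft_force"],1))
    print(" shift/40 now-axes",np.round(c.inv().apply(p-s["tool_pos"])/40,2),"final-axes",np.round(o.inv().apply(p-s["tool_pos"])/40,2),"turn/.1",np.round((c.inv()*o).as_rotvec()/.1,2))
E
python3 - <<'E'
from h import *
from plant import bot
g=[-114,0,52]
p,o=goal(g,np.radians(40)); z=o.apply([0,0,1]); print("grasp tcp",p,z)
todo(bot.sense(),p-130*z,o)
E
```

```text
grasp tcp [505.35592327 205.71086448  37.44515558] [ 0.6355698  -0.09605698 -0.76604444]
t 3.43 tcp [ 506.4 -194.   349.2] q [-0.46 -0.17  1.66  0.    1.65 -1.55] F [-0.1  0.6  0.7]
 shift/40 now-axes [6.63 8.16 5.31] final-axes [6.17 9.88 1.74] turn/.1 [-1.16 -6.93 -3.19]
```

Emit:
{"op": "send_rows", "data": {
  "plan": [
    [[0,0,0,0,0,-1,1],[0,0,0,0,0,-1,1],[0,0,0,0,0,-1,1],[0,0,0,0,0,-0.3,1],[0.2,0.6,0,0,0,0,1],[0.2,0.6,0,0,0,0,1],[0.2,0.6,0,0,0,0,1],[0.2,0.6,0,0,0,0,1],[0.2,0.6,0,0,0,0,1],[0.2,0.6,0,0,0,0,1]]
  ]
}}

```text
t: 4.27
tool_pos: [481.2, -43.2, 349.3]
tcp_rot: [3.141, -0.001, 2.983]
ft_force: [0.5, -1.0, -0.2]
opening: 95.2
grip_force: 0.0
```

Emit:
{"op": "send_rows", "data": {
  "plan": [
    [[0.2,0.6,0,0,0,0,1],[0.2,0.6,0,0,0,0,1],[0.2,0.6,0,0,0,0,1],[0.2,0.6,0,0,0,0,1],[0.2,0.6,0,0,0,0,1],[0.2,0.6,0,0,0,0,1],[0.2,0.6,0,0,0,0,1],[0.2,0.6,0,0,0,0,1],[0.2,0.6,0,0,0,0,1],[0.2,0.6,0,0,0,0,1]]
  ]
}}

```text
t: 5.1
tool_pos: [439.9, 206.4, 349.4]
tcp_rot: [-3.141, -0.001, 2.984]
ft_force: [0.8, 0.0, -0.3]
opening: 95.4
grip_force: 0.0
```

Emit:
{"op": "send_rows", "data": {
  "plan": [
    [[0,0,0,0,-1,0,1],[0,0,0,0,-1,0,1],[0,0,0,0,-1,0,1],[0,0,0,0,-1,0,1],[0,0,0,0,-1,0,1],[0,0,0,0,-1,0,1],[0,0,0,0,-1,0,1],[0,0,0,0,0,0,1]]
  ]
}}

```text
t: 5.77
tool_pos: [437.6, 205.6, 345.0]
tcp_rot: [-3.137, 0.697, 2.99]
ft_force: [-0.1, 0.8, -1.2]
opening: 94.9
grip_force: 0.0
```

```bash
python3 - <<'E'
from h import *
from plant import bot
g=[-114,0,52]
p,o=goal(g,np.radians(40)); z=o.apply([0,0,1])
todo(bot.sense(),p-130*z,o)
E
```

```text
t 5.77 tcp [437.6 205.6 345. ] q [ 0.64 -0.69  2.15 -0.52  1.2  -0.7 ] F [-0.1  0.8 -1.2]
 shift/40 now-axes [3.66 0.27 3.72] final-axes [3.66 0.26 3.72] turn/.1 [-0.05 -0.01 -0.01]
```

Emit:
{"op": "send_rows", "data": {
  "plan": [
    [[0.37,0.03,0.37,0,0,0,1],[0.37,0.03,0.37,0,0,0,1],[0.37,0.03,0.37,0,0,0,1],[0.37,0.03,0.37,0,0,0,1],[0.37,0.03,0.37,0,0,0,1],[0.37,0.03,0.37,0,0,0,1],[0.37,0.03,0.37,0,0,0,1],[0.37,0.03,0.37,0,0,0,1],[0.37,0.03,0.37,0,0,0,1],[0.37,0.03,0.37,0,0,0,1]]
  ]
}}

```text
t: 6.6
tool_pos: [425.1, 219.7, 140.7]
tcp_rot: [3.142, 0.698, 2.982]
ft_force: [-0.1, 0.1, -0.1]
opening: 95.3
grip_force: 0.0
```

```bash
python3 - <<'E'
from h import *
from plant import bot,imaging
g=[-114,0,52]
p,o=goal(g,np.radians(40)); z=o.apply([0,0,1])
todo(bot.sense(),p,o)
f=dict(np.load("top0.npz"));C=cloud(f);px=f["pixels"].astype(int)
# bar in initial top depth, case frame
m=np.zeros((384,512),bool);m[236:250,180:215]=1
q=CR.inv().apply(C[m]-CC);k=(q[:,2]>45)&(q[:,2]<72);q=q[k];print("bar case",len(q),q.mean(0),q.min(0),q.max(0))
P=C[190:226,165:225].reshape(-1,3);q=CR.inv().apply(P-CC);k=q[:,2]>208;print("handle",q[k].mean(0),q[k].min(0),q[k].max(0))
t=C[236:242,180:206].reshape(-1,3);q=CR.inv().apply(t-CC);k=(q[:,2]>170);print("tongue",q[k].mean(0),q[k].min(0),q[k].max(0))
f=imaging.grab_frame("top");cv2.imwrite("pics/t1.png",cv2.resize(f["pixels"][150:330,140:290],None,fx=3.3,fy=3.3))
E
```

```text
t 6.6 tcp [425.1 219.7 140.7] q [ 0.7  -0.58  2.43 -0.67  0.91 -0.39] F [-0.1  0.1 -0.1]
 shift/40 now-axes [ 0.1  -0.03  3.29] final-axes [ 0.1  -0.05  3.29] turn/.1 [-0.06  0.   -0.07]
bar case 42 [-112.97823126   -3.92603143   58.20452918] [-118.51596695  -22.47438282   48.8357076 ] [-104.70297937   23.54176056   66.44386837]
handle [  1.62091004  -7.6442809  268.4214695 ] [ -14.19437563 -199.30162744  208.99111255] [  10.21559905   50.04761545 1454.77013583]
tongue [-93.65549415  -0.31049201 183.9159143 ] [-101.16398677  -19.04927435  170.30742749] [-86.83530156  20.38429059 189.77959697]
```

View pics/t1.png

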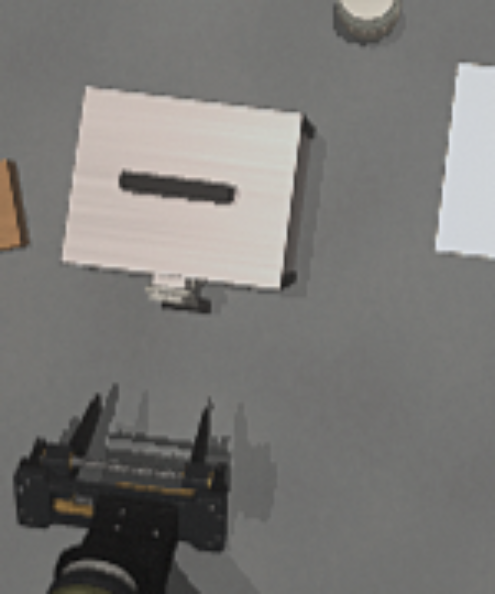

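The picture shows the open fingers at (113,385) and (208,400), lined up in front of the bar at (187,303). I'll advance along the tool axis and pinch.

Emit:
{"op": "send_rows", "data": {
  "plan": [
    [[0.01,0,0.4,0,0,0,1],[0.01,0,0.4,0,0,0,1],[0.01,0,0.4,0,0,0,1],[0.01,0,0.4,0,0,0,1],[0.01,0,0.4,0,0,0,1],[0.01,-0.01,0.4,0,0,0,1],[0.01,-0.01,0.3,0,0,0,1],[0.01,-0.01,0.3,0,0,0,1],[0.01,0,0.25,0,0,0,1],[0,0,0,0,0,0,1]]
  ]
}}

```text
t: 7.48
tool_pos: [505.4, 204.7, 38.6]
tcp_rot: [-3.139, 0.698, 2.983]
ft_force: [-0.5, 0.3, 0.6]
opening: 94.8
grip_force: 0.0
```

Emit:
{"op": "send_rows", "data": {
  "plan": [
    [[0,0,0,0,0,0,0.55],[0,0,0,0,0,0,0.5],[0,0,0,0,0,0,0.4],[0,0,0,0,0,0,0.3],[0,0,0,0,0,0,0.3],[0,0,0,0,0,0,0.3],[0,0,0,0,0,0,0.3],[0,0,0,0,0,0,0.3]]
  ],
  "squeeze": 20
}}

```text
t: 8.15
tool_pos: [504.5, 206.1, 39.7]
tcp_rot: [3.141, 0.7, 2.984]
ft_force: [0.3, -0.4, 0.4]
opening: 47.2
grip_force: 0.0
```

```bash
python3 - <<'E'
from h import *
from plant import bot,imaging
s=bot.sense();p,o=goal([-114,0,52],np.radians(40));todo(s,p,o)
print(s["opening"],s["grip_force"])
# lever arc in tool axes: cumulative steps
prev=p
for th in np.arange(.15,1.96,.15):
    a=th+np.arctan2(18,78); q,_=goal([-96-80*np.sin(a),0,130-80*np.cos(a)],np.radians(40))
    print(round(th,2),np.round(o.inv().apply(q-prev)/40,3)); prev=q
E
```

```text
t 8.15 tcp [504.5 206.1  39.7] q [ 0.54 -0.25  2.4  -0.84  0.59 -0.25] F [ 0.3 -0.4  0.4]
 shift/40 now-axes [ 0.02 -0.01  0.06] final-axes [ 0.02 -0.01  0.06] turn/.1 [-0.05  0.02 -0.06]
47.18783003085695 0.0
0.15 [ 0.161  0.    -0.253]
0.3 [ 0.122 -0.    -0.274]
0.45 [ 0.08   0.    -0.289]
0.6 [ 0.036  0.    -0.298]
0.75 [-0.009 -0.    -0.3  ]
0.9 [-0.053  0.    -0.295]
1.05 [-0.097 -0.    -0.284]
1.2 [-0.138 -0.    -0.266]
1.35 [-0.176  0.    -0.242]
1.5 [-0.211 -0.    -0.213]
1.65 [-0.24   0.    -0.179]
1.8 [-0.264  0.    -0.141]
1.95 [-0.282 -0.    -0.1  ]
```

Emit:
{"op": "send_rows", "data": {
  "plan": [
    [[0,0,0,0,0,0,0.3],[0,0,0,0,0,0,0.3],[0,0,0,0,0,0,0.3],[0,0,0,0,0,0,0.3]]
  ],
  "squeeze": 25
}}

```text
t: 8.48
tool_pos: [504.6, 206.0, 39.5]
tcp_rot: [-3.142, 0.7, 2.984]
ft_force: [-0.2, 0.1, 0.0]
opening: 28.9
grip_force: 0.0
```

The opening is 28.9 mm, so the pads missed the bar. I'll look.

```bash
python3 - <<'E'
from h import *
from plant import bot,imaging
f=imaging.grab_frame("top");np.savez("top2.npz",**f);a=cv2.resize(f["pixels"][215:275,165:235],None,fx=8,fy=8,interpolation=cv2.INTER_CUBIC)
a=cv2.convertScaleAbs(a,alpha=1.5,beta=20)
cv2.imwrite("pics/t2.png",a)
C=cloud(f);q=CR.inv().apply(C-CC)
for v in range(234,262,2): print(v,[tuple(np.round(q[v,u][[0,2]]).astype(int).tolist()) for u in range(184,214,3)])
E
```

```text
Traceback (most recent call last):
  File "scipy/spatial/transform/_rotation.pyx", line 2580, in scipy.spatial.transform._rotation.Rotation.apply
ValueError: Expected input of shape (3,) or (P, 3), got (384, 512, 3).
```

View pics/t2.png

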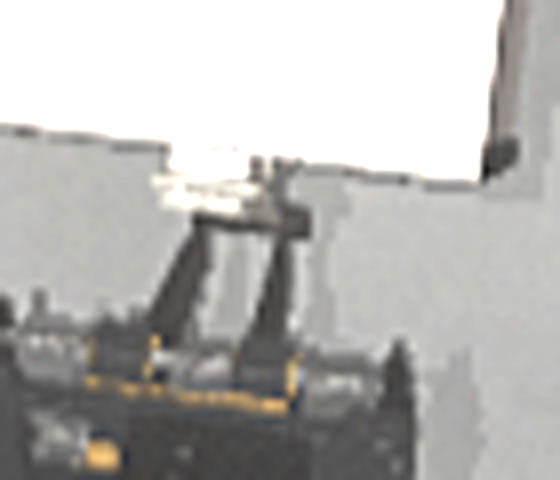

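The picture shows both fingers below and in front of the bar: they end at (205,220) and (285,225), and the bar spans (200–310, 220). I'll measure the fingers against the bar.

```bash
python3 - <<'E'
from h import *
from plant import bot,imaging
f=dict(np.load("top2.npz"));C=cloud(f);q=CR.inv().apply((C-CC).reshape(-1,3)).reshape(C.shape)
s=bot.sense();print("tcp case",CR.inv().apply(s["tool_pos"]-CC))
for v in range(236,258,1): print(v,[tuple(np.round(q[v,u]).astype(int).tolist()) for u in range(188,206,2)])
f=dict(np.load("top0.npz"));C=cloud(f);q=CR.inv().apply((C-CC).reshape(-1,3)).reshape(C.shape)
print("before")
for v in range(238,247,1): print(v,[tuple(np.round(q[v,u]).astype(int).tolist()) for u in range(188,206,2)])
g=imaging.grab_frame("scene");np.savez("scene2.npz",**g);cv2.imwrite("pics/s2.png",cv2.resize(g["pixels"][130:240,230:370],None,fx=5,fy=5,interpolation=cv2.INTER_CUBIC))
E
```

```text
tcp case [-102.60079485    0.1701346    39.55456838]
236 [(-89, 9, 184), (-89, 4, 178), (-88, -3, 184), (-87, -9, 180), (-87, -14, 174), (-87, -17, 152), (-88, -20, 129), (-94, -9, 0), (-94, -15, -6)]
237 [(-92, 7, 190), (-92, 2, 186), (-91, -4, 190), (-90, -10, 185), (-90, -14, 174), (-90, -18, 160), (-99, -2, -4), (-97, -10, 5), (-97, -17, 4)]
238 [(-95, 8, 183), (-95, 2, 183), (-94, -4, 182), (-93, -10, 183), (-92, -16, 183), (-94, -16, 143), (-102, -2, -6), (-101, -9, -5), (-100, -17, -1)]
239 [(-98, 7, 185), (-97, 1, 186), (-97, -4, 183), (-96, -10, 182), (-95, -16, 183), (-97, -16, 140), (-105, -4, 1), (-105, -10, -2), (-103, -18, 6)]
240 [(-101, 7, 185), (-101, 1, 184), (-100, -5, 185), (-99, -11, 185), (-104, -4, 93), (-103, -11, 98), (-105, -11, 52), (-104, -18, 59), (-107, -18, 4)]
241 [(-117, 36, 2), (-112, 20, 60), (-111, 12, 72), (-110, 6, 68), (-109, -2, 76), (-108, -9, 82), (-108, -12, 56), (-107, -19, 61), (-110, -19, 5)]
242 [(-121, 36, 1), (-115, 18, 74), (-115, 14, 58), (-114, 7, 62), (-113, 1, 58), (-112, -6, 60), (-111, -13, 62), (-110, -20, 66), (-114, -19, 0)]

[... 2868 characters left out ...]
6, 21, 56), (-115, 14, 57), (-114, 7, 58), (-113, 1, 55), (-112, -7, 64), (-111, -13, 63), (-111, -19, 58), (-113, -19, 7)]
243 [(-124, 35, 7), (-123, 28, 4), (-122, 22, 0), (-117, 7, 58), (-117, 1, 52), (-116, -6, 58), (-115, -13, 58), (-114, -20, 60), (-117, -19, -1)]
244 [(-128, 35, -1), (-127, 29, -4), (-126, 22, -4), (-125, 15, 0), (-124, 8, -1), (-123, 1, -2), (-119, -13, 53), (-117, -20, 56), (-121, -19, 0)]
245 [(-131, 35, 1), (-130, 29, -3), (-129, 21, 0), (-128, 14, 1), (-128, 8, -2), (-127, 1, 0), (-126, -6, 1), (-125, -14, 3), (-124, -20, 0)]
246 [(-134, 34, 3), (-133, 27, 4), (-132, 20, 5), (-131, 13, 6), (-131, 7, 0), (-130, 0, 2), (-129, -7, 3), (-128, -14, 1), (-127, -21, 6)]
```

View pics/s2.png

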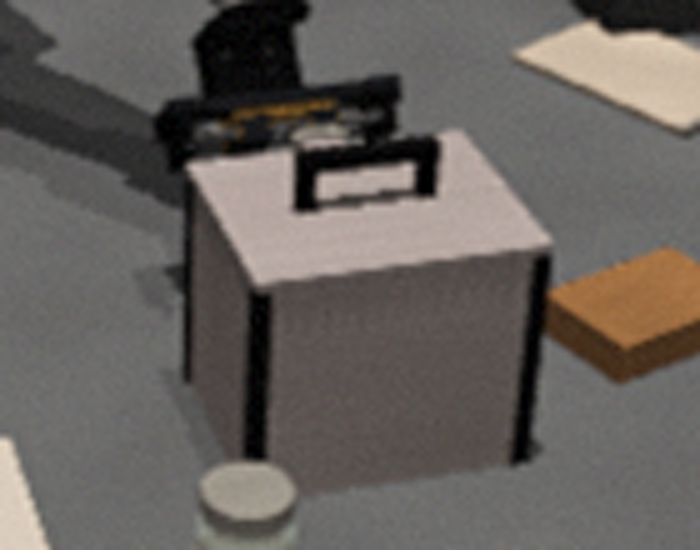

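```bash
python3 - <<'E'
from h import *
f=dict(np.load("top0.npz"));P=np.linalg.inv(f["pose"])
def pr(p):
    c=P[:3,:3]@p+P[:3,3];return np.round([f["fx"]*c[0]/c[2]+f["cx"],f["fy"]*c[1]/c[2]+f["cy"]],1)
def show(tcp,rot,half,x0,y0,k,tag):
    o=R.from_euler("xyz",rot)
    for s in(0,10,19,30,40,60):
        print(tag,s,[((pr(tcp+o.apply([0,sg*half,-s]))-[x0,y0])*k).round().tolist() for sg in(1,-1)])
show(np.array([425.1,219.7,140.7]),[3.142,.698,2.982],52,140,150,3.3,"t1")
show(np.array([504.6,206.,39.5]),[-3.142,.7,2.984],19,165,215,8,"t2")
E
```

```text
t1 0 [[106.0, 375.0], [215.0, 390.0]]
t1 10 [[103.0, 382.0], [213.0, 397.0]]
t1 19 [[101.0, 389.0], [211.0, 405.0]]
t1 30 [[97.0, 398.0], [209.0, 413.0]]
t1 40 [[95.0, 406.0], [207.0, 421.0]]
t1 60 [[89.0, 422.0], [202.0, 438.0]]
t2 0 [[214.0, 182.0], [304.0, 194.0]]
t2 10 [[209.0, 198.0], [299.0, 210.0]]
t2 19 [[204.0, 214.0], [295.0, 226.0]]
t2 30 [[198.0, 231.0], [290.0, 244.0]]
t2 40 [[194.0, 248.0], [285.0, 261.0]]
t2 60 [[182.0, 282.0], [275.0, 294.0]]
```

The fingertips seem to sit short of the bar when part-open, since the tips move back as the fingers open. I'll reopen, go 13 mm deeper and close again.

Emit:
{"op": "send_rows", "data": {
  "plan": [
    [[0,0,0,0,0,0,0.8],[0,0,0,0,0,0,0.8],[0,0,0,0,0,0,0.8],[0,0,0,0,0,0,0.8],[0,0,0,0,0,0,0.8],[0,0,0,0,0,0,0.8],[0,0,0,0,0,0,0.8],[0,0,0,0,0,0,0.8]]
  ]
}}

```text
t: 9.25
tool_pos: [504.6, 206.0, 39.6]
tcp_rot: [-3.142, 0.7, 2.984]
ft_force: [-0.1, 0.2, 0.5]
opening: 73.9
grip_force: 0.0
```

Emit:
{"op": "send_rows", "data": {
  "plan": [
    [[0.02,0,0.08,0,0,0,0.8],[0,0,0.08,0,0,0,0.8],[0,0,0.08,0,0,0,0.8],[0,0,0.08,0,0,0,0.8],[0,0,0,0,0,0,0.4],[0,0,0,0,0,0,0.4],[0,0,0,0,0,0,0.4],[0,0,0,0,0,0,0.4],[0,0,0,0,0,0,0.4],[0,0,0,0,0,0,0.4]]
  ]
}}

```text
t: 10.08
tool_pos: [512.2, 205.0, 29.4]
tcp_rot: [3.141, 0.7, 2.984]
ft_force: [0.4, 0.1, 0.3]
opening: 45.6
grip_force: 25.0
```

Emit:
{"op": "send_rows", "data": {
  "plan": [
    [[0,0,0,0,0,0,0.4],[0,0,0,0,0,0,0.4],[0,0,0,0,0,0,0.4],[0,0,0,0,0,0,0.4]]
  ]
}}

```text
t: 10.42
tool_pos: [512.2, 205.0, 29.4]
tcp_rot: [3.141, 0.7, 2.984]
ft_force: [-0.4, 0.6, 0.6]
opening: 45.0
grip_force: 25.0
```

```bash
python3 - <<'E'
from h import *
from plant import bot,imaging
s=bot.sense();print(s["opening"],s["grip_force"],s["ft_force"],CR.inv().apply(s["tool_pos"]-CC))
f=imaging.grab_frame("top");np.savez("top3.npz",**f)
a=f["pixels"][225:265,170:225]; a=cv2.convertScaleAbs(cv2.resize(a,None,fx=12,fy=12,interpolation=cv2.INTER_CUBIC),alpha=2,beta=20);cv2.imwrite("pics/t3.png",a)
E
```

```text
44.97695594087648 25.000156369060278 [-0.44994268  0.60022639  0.56569015] [-94.91899612   0.29741219  29.40767758]
```

The bar is now pinched at 25 N. I'll swing the lever up along its arc.

Emit:
{"op": "send_rows", "data": {
  "plan": [
    [[0.08,0,-0.125,0,0,0,0.4],[0.08,0,-0.128,0,0,0,0.4],[0.065,0,-0.135,0,0,0,0.4],[0.057,0,-0.139,0,0,0,0.4],[0.045,0,-0.143,0,0,0,0.4],[0.035,0,-0.146,0,0,0,0.4],[0.024,0,-0.148,0,0,0,0.4],[0.012,0,-0.15,0,0,0,0.4]]
  ],
  "squeeze": 35
}}

```text
t: 11.13
tool_pos: [471.2, 211.3, 53.6]
tcp_rot: [3.142, 0.7, 2.984]
ft_force: [-0.2, -0.6, -0.1]
opening: 38.2
grip_force: 0.0
```

Emit:
{"op": "send_rows", "data": {
  "plan": [
    [[0,0,-0.15,0,0,0,0.4],[-0.01,0,-0.15,0,0,0,0.4],[-0.02,0,-0.148,0,0,0,0.4],[-0.033,0,-0.147,0,0,0,0.4],[-0.043,0,-0.144,0,0,0,0.4],[-0.054,0,-0.14,0,0,0,0.4],[-0.065,0,-0.135,0,0,0,0.4],[-0.073,0,-0.131,0,0,0,0.4]]
  ]
}}

```text
t: 11.8
tool_pos: [451.5, 214.5, 96.4]
tcp_rot: [3.141, 0.7, 2.984]
ft_force: [-0.1, -0.9, 0.3]
opening: 38.4
grip_force: 0.0
```

Emit:
{"op": "send_rows", "data": {
  "plan": [
    [[-0.084,0,-0.124,0,0,0,0.4],[-0.092,0,-0.118,0,0,0,0.4],[-0.1,0,-0.11,0,0,0,0.4],[-0.11,0,-0.103,0,0,0,0.4],[-0.117,0,-0.093,0,0,0,0.4],[-0.123,0,-0.086,0,0,0,0.4],[-0.13,0,-0.075,0,0,0,0.4],[-0.134,0,-0.066,0,0,0,0.4],[0,0,0,0,0,0,0.4],[0,0,0,0,0,0,0.4]]
  ]
}}

```text
t: 12.63
tool_pos: [459.1, 213.3, 142.9]
tcp_rot: [3.141, 0.7, 2.983]
ft_force: [-1.1, 0.5, -0.6]
opening: 38.2
grip_force: 0.0
```

```bash
python3 - <<'E'
from h import *
from plant import bot,imaging
s=bot.sense();print(s["opening"],s["grip_force"],s["ft_force"],CR.inv().apply(s["tool_pos"]-CC))
f=imaging.grab_frame("top");np.savez("top3.npz",**f)
a=f["pixels"][205:285,150:250]; a=cv2.convertScaleAbs(cv2.resize(a,None,fx=7,fy=7,interpolation=cv2.INTER_CUBIC),alpha=1.5,beta=20);cv2.imwrite("pics/t4.png",a)
E
```

```text
38.187266696617336 0.0 [-1.07770375  0.47339739 -0.57866307] [-148.6659471     0.54275786  142.87931082]
```

View pics/t4.png

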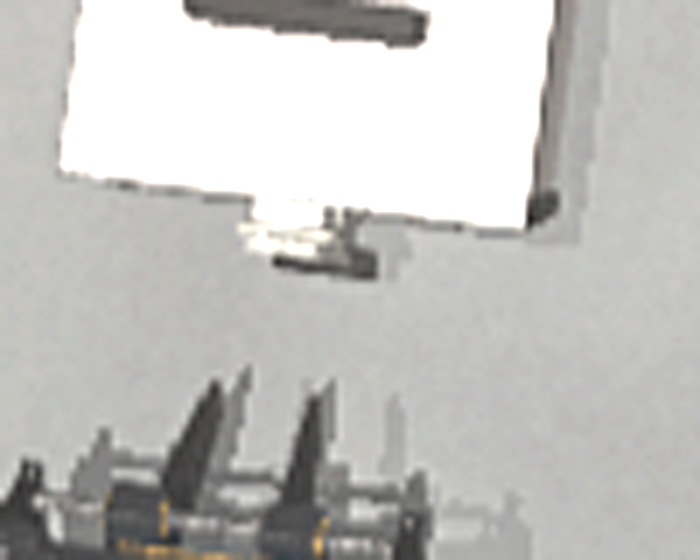

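The picture shows the fingers empty at (215,385) and (318,395), and the lever still shut at (325,262), so the grip slipped off. I'll measure the real fingertip position from this view.

```bash
python3 - <<'E'
from h import *
from plant import bot
f=dict(np.load("top3.npz"));P=np.linalg.inv(f["pose"]);s=bot.sense()
def pr(p):
    c=P[:3,:3]@p+P[:3,3];return np.array([f["fx"]*c[0]/c[2]+f["cx"],f["fy"]*c[1]/c[2]+f["cy"]])
o=R.from_euler("xyz",s["tcp_rot"])
for t in(0,8,16,24,32): print(t,[((pr(s["tool_pos"]+o.apply([dx,sg*22,-t]))-[150,205])*7).round().tolist() for dx in(0,-10) for sg in(1,-1)])
C=cloud(f).reshape(-1,3);l=o.inv().apply(C-s["tool_pos"]);k=(abs(l[:,1])<40)&(l[:,2]>-60)&(abs(l[:,0])<25)&(C[:,2]>60)
L=l[k]
for a in range(-60,10,5):
    j=(L[:,2]>=a)&(L[:,2]<a+5)
    if j.any():
        M=L[j];print(a,j.sum(),"y+",np.round([M[M[:,1]>0][:,1].min(initial=99),M[M[:,1]>0][:,1].max(initial=0)]),"y-",np.round([M[M[:,1]<0][:,1].min(initial=0),M[M[:,1]<0][:,1].max(initial=-99)]),"x",np.round(np.percentile(M[:,0],[10,50,90])))
E
```

```text
0 [[234.0, 343.0], [332.0, 356.0], [234.0, 327.0], [332.0, 340.0]]
8 [[230.0, 355.0], [328.0, 369.0], [230.0, 339.0], [329.0, 353.0]]
16 [[226.0, 368.0], [325.0, 382.0], [225.0, 352.0], [325.0, 366.0]]
24 [[221.0, 381.0], [321.0, 395.0], [221.0, 365.0], [321.0, 379.0]]
32 [[217.0, 394.0], [317.0, 408.0], [217.0, 378.0], [317.0, 392.0]]
-60 6 y+ [22. 27.] y- [-24. -18.] x [-18. -15. -11.]
-55 12 y+ [20. 26.] y- [-26. -22.] x [-15.  -9.   3.]
-50 8 y+ [21. 27.] y- [-25. -18.] x [-15. -14.  -7.]
-45 7 y+ [20. 23.] y- [-23. -20.] x [-17. -14. -10.]
-40 6 y+ [20. 21.] y- [-22. -19.] x [-15. -11.   3.]
-35 2 y+ [22. 22.] y- [-22. -22.] x [-10.  -7.  -4.]
```

```bash
python3 - <<'E'
from h import *
from plant import bot
p,o=goal([-114,0,52],np.radians(40)); z=o.apply([0,0,1])
todo(bot.sense(),p+z*(25-80),o); print(p+25*z)
E
```

```text
t 12.68 tcp [458.8 213.1 142.3] q [ 0.62 -0.52  2.39 -0.65  0.84 -0.45] F [ 0.3  0.5 -0.4]
 shift/40 now-axes [ 0.78 -0.01  1.39] final-axes [ 0.78 -0.01  1.39] turn/.1 [-0.05  0.02 -0.06]
[521.24516821 203.30943998  18.2940445 ]
```

Emit:
{"op": "send_rows", "data": {
  "plan": [
    [[0.13,0,0.23,0,0,0,0.8],[0.13,0,0.23,0,0,0,0.8],[0.13,0,0.23,0,0,0,0.8],[0.13,0,0.23,0,0,0,0.8],[0.13,0,0.23,0,0,0,0.8],[0.13,0,0.23,0,0,0,0.8],[0,0,0,0,0,0,0.8],[0,0,0,0,0,0,0.8]]
  ]
}}

```text
t: 13.35
tool_pos: [469.8, 210.9, 78.6]
tcp_rot: [-3.139, 0.698, 2.985]
ft_force: [-0.5, 0.4, -0.2]
opening: 76.3
grip_force: 0.0
```

Emit:
{"op": "send_rows", "data": {
  "plan": [
    [[0,0,0.25,0,0,0,0.8],[0,0,0.25,0,0,0,0.8],[0,0,0.25,0,0,0,0.8],[0,0,0.25,0,0,0,0.8],[0,0,0.25,0,0,0,0.8],[0,0,0.25,0,0,0,0.8],[0,0,0.25,0,0,0,0.8]]
  ]
}}

```text
t: 13.93
tool_pos: [515.9, 204.8, 27.4]
tcp_rot: [3.14, 0.701, 2.983]
ft_force: [-0.1, 0.3, 0.8]
opening: 75.9
grip_force: 0.0
```

Emit:
{"op": "send_rows", "data": {
  "plan": [
    [[0,0,0.1,0,0,0,0.8],[0,0,0.1,0,0,0,0.8],[0,0,0.05,0,0,0,0.8]]
  ]
}}

```text
t: 14.18
tool_pos: [521.7, 203.5, 19.2]
tcp_rot: [3.141, 0.7, 2.983]
ft_force: [-0.5, -1.0, 0.5]
opening: 76.3
grip_force: 0.0
```

Emit:
{"op": "send_rows", "data": {
  "plan": [
    [[0,0,0,0,0,0,0.4],[0,0,0,0,0,0,0.4],[0,0,0,0,0,0,0.4],[0,0,0,0,0,0,0.4],[0,0,0,0,0,0,0.4],[0,0,0,0,0,0,0.4],[0,0,0,0,0,0,0.4],[0,0,0,0,0,0,0.4],[0,0,0,0,0,0,0.4]]
  ],
  "squeeze": 35
}}

```text
t: 14.93
tool_pos: [521.3, 203.5, 19.3]
tcp_rot: [3.141, 0.7, 2.984]
ft_force: [-3.0, 0.5, 3.9]
opening: 47.7
grip_force: 35.0
```

The opening is now 47.7 mm, which matches the 48 mm bar, with a firm grip.

Emit:
{"op": "send_rows", "data": {
  "plan": [
    [[0.08,0,-0.125,0,0,0,0.4],[0.08,0,-0.128,0,0,0,0.4],[0.065,0,-0.135,0,0,0,0.4],[0.057,0,-0.139,0,0,0,0.4]]
  ],
  "squeeze": 40
}}

```text
t: 15.27
tool_pos: [499.3, 206.8, 28.1]
tcp_rot: [3.142, 0.7, 2.984]
ft_force: [5.2, -0.8, -1.1]
opening: 47.5
grip_force: 40.0
```

Still held. I'll continue.

Emit:
{"op": "send_rows", "data": {
  "plan": [
    [[0.045,0,-0.143,0,0,0,0.4],[0.035,0,-0.146,0,0,0,0.4],[0.024,0,-0.148,0,0,0,0.4],[0.012,0,-0.15,0,0,0,0.4],[0,0,-0.15,0,0,0,0.4],[-0.01,0,-0.15,0,0,0,0.4]]
  ]
}}

```text
t: 15.77
tool_pos: [472.9, 210.8, 52.4]
tcp_rot: [-3.141, 0.7, 2.984]
ft_force: [4.2, -2.1, -0.2]
opening: 47.2
grip_force: 40.0
```

Emit:
{"op": "send_rows", "data": {
  "plan": [
    [[-0.02,0,-0.148,0,0,0,0.4],[-0.033,0,-0.147,0,0,0,0.4],[-0.043,0,-0.144,0,0,0,0.4],[-0.054,0,-0.14,0,0,0,0.4],[-0.065,0,-0.135,0,0,0,0.4],[-0.073,0,-0.131,0,0,0,0.4]]
  ]
}}

```text
t: 16.27
tool_pos: [460.1, 212.7, 85.3]
tcp_rot: [-3.141, 0.699, 2.984]
ft_force: [3.9, -1.0, -4.2]
opening: 47.5
grip_force: 40.0
```

Emit:
{"op": "send_rows", "data": {
  "plan": [
    [[-0.084,0,-0.124,0,0,0,0.4],[-0.092,0,-0.118,0,0,0,0.4],[-0.1,0,-0.11,0,0,0,0.4],[-0.11,0,-0.103,0,0,0,0.4],[-0.117,0,-0.093,0,0,0,0.4],[-0.123,0,-0.086,0,0,0,0.4],[-0.13,0,-0.075,0,0,0,0.4],[-0.134,0,-0.066,0,0,0,0.4],[0,0,0,0,0,0,0.4],[0,0,0,0,0,0,0.4]]
  ]
}}

```text
t: 17.1
tool_pos: [467.9, 211.5, 133.1]
tcp_rot: [-3.141, 0.7, 2.983]
ft_force: [-7.9, -0.8, -0.4]
opening: 47.2
grip_force: 40.0
```

```bash
python3 - <<'E'
from h import *
from plant import bot,imaging
s=bot.sense();print(s["opening"],s["grip_force"],s["ft_force"],CR.inv().apply(s["tool_pos"]-CC))
f=imaging.grab_frame("top");np.savez("top4.npz",**f)
a=f["pixels"][205:285,150:250]; a=cv2.convertScaleAbs(cv2.resize(a,None,fx=7,fy=7,interpolation=cv2.INTER_CUBIC),alpha=1.5,beta=20);cv2.imwrite("pics/t5.png",a)
E
```

```text
47.16213527031436 40.0018572807312 [-7.91881523 -0.81512656 -0.4143421 ] [-139.65484535    0.17707664  133.12557001]
```

View pics/t5.png

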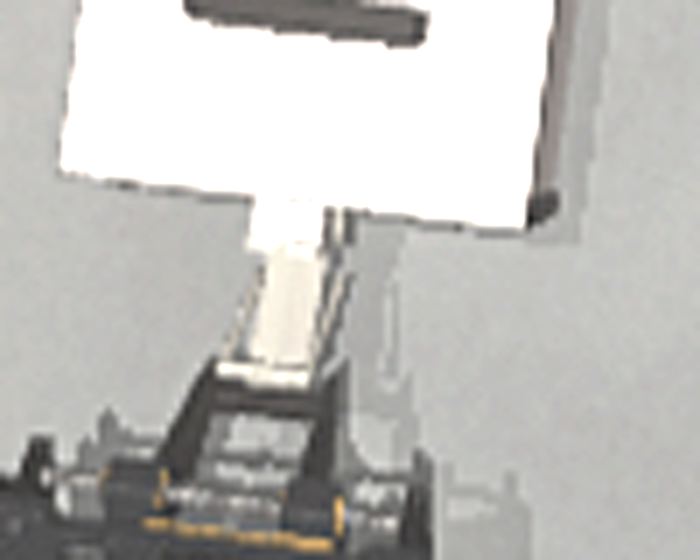

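The lever is lifted. The hook bar is now at (265,375), swung well out and resting by the grip bar at (270,398), clear of the tongue. I'll release and back out.

Emit:
{"op": "send_rows", "data": {
  "plan": [
    [[0,0,0,0,0,0,0.9],[0,0,0,0,0,0,0.9],[0,0,0,0,0,0,0.9],[0,0,0,0,0,0,0.9],[0,0,0,0,0,0,0.9],[0,0,0,0,0,0,0.9]]
  ]
}}

```text
t: 17.65
tool_pos: [468.2, 212.0, 132.7]
tcp_rot: [3.141, 0.701, 2.984]
ft_force: [0.1, 0.2, 0.6]
opening: 81.4
grip_force: 0.0
```

Emit:
{"op": "send_rows", "data": {
  "plan": [
    [[0,0,-0.3,0,0,0,0.9],[0,0,-0.4,0,0,0,0.9],[0,0,-0.5,0,0,0,0.9],[0,0,-0.5,0,0,0,0.9],[0,0,-0.5,0,0,0,0.9],[0,0,-0.5,0,0,0,0.9],[0,0,-0.5,0,0,0,0.9],[-0.3,0,-0.4,0,0,0,0.9],[-0.3,0,-0.4,0,0,0,0.9],[-0.3,0,-0.4,0,0,0,0.9]]
  ]
}}

```text
t: 18.48
tool_pos: [382.8, 225.4, 291.0]
tcp_rot: [3.141, 0.7, 2.984]
ft_force: [-1.1, -0.1, 0.2]
opening: 85.2
grip_force: 0.0
```

Emit:
{"op": "send_rows", "data": {
  "plan": [
    [[-0.3,0,-0.4,0,0,0,0.9],[-0.3,0,-0.4,0,0,0,0.9],[-0.3,0,-0.4,0,0,0,0.9],[0,0,0,0,1,0,0.9],[0,0,0,0,1,0,0.9],[0,0,0,0,1,0,0.9],[0,0,0,0,1,0,0.9],[0,0,0,0,1,0,0.9],[0,0,0,0,1,0,0.9],[0,0,0,0,1,0,0.9]]
  ]
}}

```text
t: 19.32
tool_pos: [380.3, 225.8, 351.0]
tcp_rot: [3.14, -0.003, 2.984]
ft_force: [-0.8, 0.4, 0.6]
opening: 85.8
grip_force: 0.0
```

```bash
python3 - <<'E'
from h import *
from plant import bot,imaging
f=imaging.grab_frame("top");np.savez("top5.npz",**f);C=cloud(f)
h=rect(f,big(f["pixels"].max(2)<80,(165,195,225,222)),222);print("handle",h)
p,o=goal([0,0,215],0,yaw=np.pi/2+PSI)
todo(bot.sense(),p+[0,0,100],o)
q=CR.inv().apply((C-CC).reshape(-1,3)).reshape(C.shape)
for v in range(236,266,2): print(v,[tuple(np.round(q[v,u][[0,2]]).astype(int).tolist()) for u in range(182,200,2)])
E
```

```text
handle (array([605.5, 190. ]), array([101.6,  16. ]), 81.41)
t 19.37 tcp [382.4 225.  349.3] q [ 0.41 -0.39  1.83  0.    1.7  -1.  ] F [ 0.2 -2.1 -1.5]
 shift/40 now-axes [-5.66  0.04  1.29] final-axes [-0.02  5.66  1.33] turn/.1 [-0.06 -0.05 15.6 ]
236 [(-103, 3), (-102, 1), (-90, 180), (-90, 182), (-89, 183), (-88, 178), (-87, 182), (-87, 175), (-88, 142)]
238 [(-109, 6), (-109, -1), (-96, 185), (-96, 181), (-95, 183), (-94, 184), (-93, 178), (-93, 167), (-94, 145)]
240 [(-116, 1), (-115, 7), (-115, 2), (-101, 183), (-100, 188), (-100, 183), (-99, 180), (-102, 131), (-109, 4)]
242 [(-123, -1), (-122, 3), (-121, 9), (-111, 140), (-110, 138), (-14, 1455), (-109, 132), (-108, 135), (-117, -4)]
244 [(-131, -6), (-129, 0), (-118, 134), (-117, 140), (-116, 139), (-115, 140), (-114, 144), (-114, 137), (-114, 129)]
246 [(-137, 2), (-136, -1), (-124, 136), (-122, 149), (-122, 139), (-14, 1455), (-120, 142), (-131, -1), (-119, 135)]
248 [(-144, -1), (-143, 1), (-142, -1), (-129, 144), (-128, 138), (-127, 143), (-127, 141), (-138, 1), (-137, 3)]
250 [(-150, 1), (-135, 157), (-149, -3), (-135,
[... 196 characters left out ...]
4, -2), (-164, -3), (-147, 147), (-146, 151), (-146, 147), (-145, 149), (-145, 143), (-142, 160), (-157, 7)]
256 [(-152, 180), (-170, 1), (-154, 147), (-153, 147), (-152, 148), (-151, 147), (-147, 181), (-165, -4), (-164, 0)]
258 [(-156, 189), (-156, 188), (-156, 183), (-158, 151), (-158, 152), (-157, 149), (-153, 181), (-172, 1), (-171, -2)]
260 [(-166, 157), (-165, 156), (-164, 158), (-160, 187), (-160, 187), (-159, 186), (-159, 184), (-178, 4), (-177, 6)]
262 [(-172, 160), (-171, 158), (-170, 162), (-170, 160), (-169, 159), (-168, 158), (-168, 155), (-167, 155), (-184, 3)]
264 [(-198, -1), (-197, 3), (-177, 153), (-176, 159), (-175, 156), (-175, 154), (-174, 157), (-173, 157), (-191, -1)]
```

The hook bar is at case x ≈ -158, height 186, so it is clear. Next the tool turns and goes over the handle.

Emit:
{"op": "send_rows", "data": {
  "plan": [
    [[0,0,0,0,0,1,0.9],[0,0,0,0,0,1,0.9],[0,0,0,0,0,1,0.9],[0,0,0,0,0,1,0.9],[0,0,0,0,0,1,0.9],[0,0,0,0,0,1,0.9],[0,0,0,0,0,1,0.9],[0,0,0,0,0,1,0.9],[0,0,0,0,0,1,0.9],[0,0,0,0,0,1,0.9]]
  ]
}}

```text
t: 20.2
tool_pos: [379.7, 225.8, 349.7]
tcp_rot: [3.141, 0.001, 1.979]
ft_force: [0.4, 0.6, 0.7]
opening: 85.5
grip_force: 0.0
```

Emit:
{"op": "send_rows", "data": {
  "plan": [
    [[0,0,0,0,0,1,0.9],[0,0,0,0,0,1,0.9],[0,0,0,0,0,1,0.9],[0,0,0,0,0,1,0.9],[0,0,0,0,0,1,0.9],[0,0,0,0,0,0.6,0.9],[0,0.5,0,0,0,0,0.9],[0,0.56,0,0,0,0,0.9],[0,0.6,0,0,0,0,0.9],[0,0.6,0,0,0,0,0.9]]
  ]
}}

```text
t: 21.03
tool_pos: [470.0, 212.5, 349.9]
tcp_rot: [3.14, 0.0, 1.424]
ft_force: [0.9, 0.0, 0.1]
opening: 85.8
grip_force: 0.0
```

Emit:
{"op": "send_rows", "data": {
  "plan": [
    [[0,0.6,0,0,0,0,0.9],[0,0.6,0,0,0,0,0.9],[0,0.6,0,0,0,0,0.9],[0,0.6,0,0,0,0,0.9],[0,0.5,0,0,0,0,0.9],[0,0.5,0.3,0,0,0,0.9],[0,0,0.3,0,0,0,0.9],[0,0,0.3,0,0,0,0.9],[0,0,0.3,0,0,0,0.9],[0,0,0,0,0,0,0.9]]
  ]
}}

```text
t: 21.87
tool_pos: [601.4, 192.7, 297.8]
tcp_rot: [-3.136, 0.002, 1.424]
ft_force: [0.2, -0.6, 0.7]
opening: 85.8
grip_force: 0.0
```

```bash
python3 - <<'E'
from h import *
from plant import bot,imaging
p,o=goal([0,0,215],0,yaw=np.pi/2+PSI)
s=bot.sense();todo(s,p,o)
g=imaging.grab_frame("scene");C=cloud(g);np.savez("scene6.npz",**g)
c=R.from_euler("xyz",s["tcp_rot"]);L=c.inv().apply((C-s["tool_pos"]).reshape(-1,3)).reshape(C.shape)
k=(abs(L[...,0])<30)&(abs(L[...,1])<70)&(C[...,2]>228)
for a in range(-70,25,5):
    j=k&(L[...,2]>=a)&(L[...,2]<a+5)
    if j.any(): print(a,j.sum(),np.round(np.percentile(L[j][:,1],[5,50,95])))
cv2.imwrite("pics/s6.png",cv2.resize(g["pixels"][100:220,230:370],None,fx=5,fy=5,interpolation=cv2.INTER_CUBIC))
E
```

```text
t 21.87 tcp [601.4 192.7 297.8] q [ 0.23  0.04  1.54 -0.    1.56  0.37] F [ 0.2 -0.6  0.7]
 shift/40 now-axes [-0.03  0.13  2.54] final-axes [-0.04  0.12  2.55] turn/.1 [-0.05  0.02  0.04]
-70 22 [-45.  53.  57.]
-65 22 [-45. -39.  55.]
-60 20 [-45.   4.  57.]
-55 24 [-45.  49.  55.]
-50 18 [-44. -35.  54.]
-45 16 [-46. -40.  53.]
-40 24 [-44.  45.  51.]
-35 8 [-45.   2.  48.]
```

View pics/s6.png

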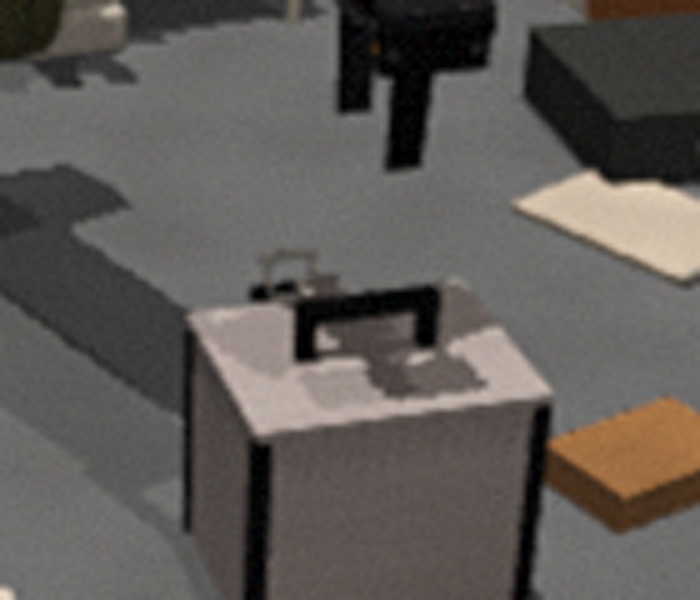

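The fingers hang above the handle with their lower ends at (405,168). Depth puts the real tips about 33 mm behind the reported TCP, which matches the lever grasp. The hook loop stands free at (285,265). I'll descend with the same 25 mm extra depth.

Emit:
{"op": "send_rows", "data": {
  "plan": [
    [[-0.03,0.06,0.3,0,0,0,0.9],[0,0.06,0.4,0,0,0,0.9],[0,0,0.4,0,0,0,0.9],[0,0,0.4,0,0,0,0.9],[0,0,0.4,0,0,0,0.9],[0,0,0.4,0,0,0,0.9],[0,0,0.3,0,0,0,0.9]]
  ]
}}

```text
t: 22.5
tool_pos: [607.8, 190.8, 196.7]
tcp_rot: [-3.142, 0.0, 1.424]
ft_force: [0.4, 0.4, -0.5]
opening: 85.5
grip_force: 0.0
```

Emit:
{"op": "send_rows", "data": {
  "plan": [
    [[0,0,0.15,0,0,0,0.9],[0,0,0.15,0,0,0,0.9],[0,0,0.1,0,0,0,0.9],[0,0,0.1,0,0,0,0.9],[0,0,0.05,0,0,0,0.9],[0,0,0,0,0,0,0.9]]
  ]
}}

```text
t: 23.0
tool_pos: [608.4, 190.8, 175.8]
tcp_rot: [3.141, -0.0, 1.424]
ft_force: [-0.2, -0.1, -1.1]
opening: 85.5
grip_force: 0.0
```

```bash
python3 - <<'E'
from h import *
from plant import bot
p,o=goal([0,0,215],0,yaw=np.pi/2+PSI);todo(bot.sense(),p-[0,0,25],o);print(bot.grip_point_offset)
E
```

```text
t 23.0 tcp [608.4 190.8 175.8] q [0.22 0.1  1.68 0.   1.36 0.37] F [-0.2 -0.1 -1.1]
 shift/40 now-axes [-0.02 -0.06  0.12] final-axes [-0.02 -0.06  0.12] turn/.1 [ 0.   -0.    0.03]
18.8
```

Force is nil. I'll go down 5 mm more, close, and lift a little.

Emit:
{"op": "send_rows", "data": {
  "plan": [
    [[-0.02,-0.06,0.06,0,0,0,0.9],[0,0,0.06,0,0,0,0.9],[0,0,0,0,0,0,0.1],[0,0,0,0,0,0,0.1],[0,0,0,0,0,0,0.1],[0,0,0,0,0,0,0.1],[0,0,0,0,0,0,0.1],[0,0,0,0,0,0,0.1],[0,0,0,0,0,0,0.1],[0,0,0,0,0,0,0.1]]
  ],
  "squeeze": 50
}}

```text
t: 23.83
tool_pos: [605.8, 190.3, 171.0]
tcp_rot: [3.142, -0.0, 1.424]
ft_force: [-0.3, 0.3, 0.8]
opening: 37.6
grip_force: 0.0
```

Emit:
{"op": "send_rows", "data": {
  "plan": [
    [[0,0,0,0,0,0,0.1],[0,0,0,0,0,0,0.1],[0,0,0,0,0,0,0.1],[0,0,0,0,0,0,0.1],[0,0,0,0,0,0,0.1],[0,0,0,0,0,0,0.1],[0,0,0,0,0,0,0.1],[0,0,0,0,0,0,0.1]]
  ],
  "squeeze": 50
}}

```text
t: 24.5
tool_pos: [606.0, 190.3, 171.0]
tcp_rot: [3.141, -0.0, 1.424]
ft_force: [1.9, -0.5, -0.5]
opening: 15.7
grip_force: 50.0
```

Emit:
{"op": "send_rows", "data": {
  "plan": [
    [[0,0,-0.1,0,0,0,0.1],[0,0,-0.1,0,0,0,0.1],[0,0,-0.15,0,0,0,0.1],[0,0,-0.15,0,0,0,0.1],[0,0,-0.2,0,0,0,0.1],[0,0,-0.2,0,0,0,0.1]]
  ]
}}

```text
t: 25.0
tool_pos: [605.7, 190.4, 207.7]
tcp_rot: [-3.141, 0.0, 1.424]
ft_force: [-0.9, 0.6, -4.8]
opening: 15.7
grip_force: 50.0
```

Emit:
{"op": "send_rows", "data": {
  "plan": [
    [[0,0,-0.2,0,0,0,0.1],[0,0,-0.2,0,0,0,0.1],[0,0,-0.2,0,0,0,0.1],[0,0,-0.2,0,0,0,0.1],[0,0,-0.2,0,0,0,0.1],[0,0,-0.1,0,0,0,0.1],[0,0,0,0,0,0,0.1]]
  ]
}}

```text
t: 25.58
tool_pos: [606.5, 190.5, 252.9]
tcp_rot: [3.139, -0.001, 1.424]
ft_force: [-0.1, 0.2, -5.0]
opening: 15.9
grip_force: 50.0
```

```bash
python3 - <<'E'
from h import *
from plant import bot,imaging
s=bot.sense();print(s["opening"],s["grip_force"],s["ft_force"],s["moment"])
f=imaging.grab_frame("top");np.savez("top6.npz",**f);C=cloud(f);Z=C[...,2];zt=s["tool_pos"][2]-171+180
k=np.zeros_like(Z,bool);k[160:245,140:245]=1;k&=(abs(Z-zt)<15)
print(k.sum(),zt,np.median(Z[k])); A=np.c_[C[k][:,:2],np.ones(k.sum())];print("plane",np.linalg.lstsq(A,C[k][:,2],rcond=None)[0])
o=R.from_euler("xyz",[np.pi,0,np.pi/2+PSI]); todo(s,np.array([622.1,-182.5,s["tool_pos"][2]]),o)
E
```

```text
15.892640797783162 49.99741315841675 [-0.07924507  0.23003987 -4.95533869] [ 0.00765168 -0.10138736 -0.02785906]
1723 261.90204521068443 262.97367169939366
plane [2.55117958e-03 3.22182609e-03 2.60928833e+02]
t 25.58 tcp [606.5 190.5 252.9] q [0.22 0.06 1.6  0.   1.48 0.37] F [-0.1  0.2 -5. ]
 shift/40 now-axes [-9.17  1.75 -0.  ] final-axes [-9.16  1.78  0.  ] turn/.1 [ 0.03 -0.01  0.03]
```

The lid is held level (weight about 5 N). I'll carry it to the mat.

Emit:
{"op": "send_rows", "data": {
  "plan": [
    [[-0.2,0.04,0,0,0,0,0.1],[-0.35,0.07,0,0,0,0,0.1],[-0.5,0.1,0,0,0,0,0.1],[-0.5,0.1,0,0,0,0,0.1],[-0.5,0.1,0,0,0,0,0.1],[-0.5,0.1,0,0,0,0,0.1],[-0.5,0.1,0,0,0,0,0.1],[-0.5,0.1,0,0,0,0,0.1],[-0.5,0.1,0,0,0,0,0.1],[-0.5,0.1,0,0,0,0,0.1]]
  ]
}}

```text
t: 26.47
tool_pos: [614.5, 2.6, 250.3]
tcp_rot: [-3.14, 0.001, 1.423]
ft_force: [0.2, -0.1, -4.5]
opening: 15.5
grip_force: 50.0
```

Emit:
{"op": "send_rows", "data": {
  "plan": [
    [[-0.5,0.1,0,0,0,0,0.1],[-0.5,0.1,0,0,0,0,0.1],[-0.5,0.1,0,0,0,0,0.1],[-0.5,0.1,0,0,0,0,0.1],[-0.5,0.1,0,0,0,0,0.1],[-0.5,0.1,0,0,0,0,0.1],[-0.5,0.1,0,0,0,0,0.1],[-0.5,0.1,0,0,0,0,0.1],[-0.4,0.05,0,0,0,0,0.1],[-0.2,0,0,0,0,0,0.1]]
  ]
}}

```text
t: 27.3
tool_pos: [620.9, -185.0, 250.2]
tcp_rot: [-3.14, 0.001, 1.421]
ft_force: [-0.2, -0.0, -5.4]
opening: 15.3
grip_force: 50.0
```

```bash
python3 - <<'E'
from h import *
from plant import bot
s=bot.sense();o=R.from_euler("xyz",[np.pi,0,np.pi/2+PSI]); todo(s,np.array([622.1,-182.5,171-152.]),o);print(s["opening"],s["grip_force"])
E
```

```text
t 27.3 tcp [ 620.9 -185.   250.2] q [-0.37  0.09  1.57 -0.    1.48 -0.22] F [-0.2 -0.  -5.4]
 shift/40 now-axes [0.07 0.03 5.78] final-axes [0.07 0.02 5.78] turn/.1 [-0.01  0.01  0.01]
15.347137316515266 49.997355937957764
```

Emit:
{"op": "send_rows", "data": {
  "plan": [
    [[0.07,0.02,0.3,0,0,0,0.1],[0,0,0.6,0,0,0,0.1],[0,0,0.6,0,0,0,0.1],[0,0,0.6,0,0,0,0.1],[0,0,0.6,0,0,0,0.1],[0,0,0.6,0,0,0,0.1],[0,0,0.6,0,0,0,0.1],[0,0,0.5,0,0,0,0.1],[0,0,0.4,0,0,0,0.1],[0,0,0.25,0,0,0,0.1]]
  ]
}}

```text
t: 28.13
tool_pos: [620.9, -177.3, 45.3]
tcp_rot: [-3.137, -0.002, 1.425]
ft_force: [-1.3, 0.6, -5.0]
opening: 15.9
grip_force: 50.0
```

Emit:
{"op": "send_rows", "data": {
  "plan": [
    [[0,0,0.15,0,0,0,0.1],[0,0,0.1,0,0,0,0.1],[0,0,0.08,0,0,0,0.1],[0,0,0.08,0,0,0,0.1],[0,0,0.06,0,0,0,0.1],[0,0,0,0,0,0,0.1]]
  ]
}}

```text
t: 28.63
tool_pos: [623.2, -179.4, 30.4]
tcp_rot: [3.141, 0.0, 1.424]
ft_force: [-0.2, -0.1, -3.8]
opening: 15.3
grip_force: 50.0
```

Emit:
{"op": "send_rows", "data": {
  "plan": [
    [[-0.04,0,0.05,0,0,0,0.1],[-0.03,0,0.05,0,0,0,0.1],[0,0,0.05,0,0,0,0.1],[0,0,0.04,0,0,0,0.1],[0,0,0.02,0,0,0,0.1],[0,0,0,0,0,0,0.1]]
  ]
}}

```text
t: 29.13
tool_pos: [622.3, -182.0, 21.4]
tcp_rot: [-3.141, -0.0, 1.424]
ft_force: [-0.8, -0.5, -3.9]
opening: 15.9
grip_force: 50.0
```

Emit:
{"op": "send_rows", "data": {
  "plan": [
    [[0,0,0.02,0,0,0,0.1],[0,0,0.02,0,0,0,0.1],[0,0,0,0,0,0,0.1]]
  ]
}}

```text
t: 29.38
tool_pos: [622.6, -182.1, 20.1]
tcp_rot: [-3.141, -0.0, 1.424]
ft_force: [-0.3, 0.2, -4.7]
opening: 15.7
grip_force: 50.0
```

Emit:
{"op": "send_rows", "data": {
  "plan": [
    [[0,0,0.02,0,0,0,0.1],[0,0,0.01,0,0,0,0.1],[0,0,0,0,0,0,0.1]]
  ]
}}

```text
t: 29.63
tool_pos: [622.7, -182.1, 19.1]
tcp_rot: [3.141, 0.0, 1.424]
ft_force: [0.4, 0.4, -5.1]
opening: 16.0
grip_force: 50.0
```

Emit:
{"op": "send_rows", "data": {
  "plan": [
    [[0,0,0.01,0,0,0,0.1],[0,0,0.01,0,0,0,0.1],[0,0,0,0,0,0,0.1]]
  ]
}}

```text
t: 29.88
tool_pos: [622.7, -182.1, 19.0]
tcp_rot: [-3.141, -0.0, 1.424]
ft_force: [-3.3, 1.3, 0.9]
opening: 15.8
grip_force: 50.0
```

Contact: the mat now carries the lid. I'll release and back straight up.

Emit:
{"op": "send_rows", "data": {
  "plan": [
    [[0,0,0,0,0,0,0.3],[0,0,0,0,0,0,0.4],[0,0,0,0,0,0,0.5],[0,0,0,0,0,0,0.6],[0,0,0,0,0,0,0.6],[0,0,0,0,0,0,0.6],[0,0,0,0,0,0,0.6],[0,0,0,0,0,0,0.6]]
  ]
}}

```text
t: 30.55
tool_pos: [622.6, -182.1, 18.2]
tcp_rot: [3.142, -0.0, 1.424]
ft_force: [0.3, 0.2, 0.2]
opening: 56.3
grip_force: 0.0
```

Emit:
{"op": "send_rows", "data": {
  "plan": [
    [[0,0,-0.1,0,0,0,0.6],[0,0,-0.2,0,0,0,0.6],[0,0,-0.4,0,0,0,0.6],[0,0,-0.5,0,0,0,0.6],[0,0,-0.6,0,0,0,0.6],[0,0,-0.6,0,0,0,0.6],[0,0,-0.6,0,0,0,0.6],[0,0,-0.6,0,0,0,0.6],[0,0,-0.6,0,0,0,0.6],[0,0,-0.3,0,0,0,0.6]]
  ]
}}

```text
t: 31.38
tool_pos: [624.2, -182.7, 203.3]
tcp_rot: [3.135, 0.001, 1.424]
ft_force: [-0.4, 0.2, -0.6]
opening: 56.8
grip_force: 0.0
```

Emit:
{"op": "send_rows", "data": {
  "plan": [
    [[0,-0.5,0,0,0,0,0.6],[0,-0.6,0,0,0,0,0.6],[0,-0.6,0,0,0,0,0.6],[0,-0.6,0,0,0,0,0.6],[0,-0.6,0,0,0,0,0.6],[0,-0.6,0,0,0,0,0.6],[0,-0.6,0,0,0,0,0.6],[0,-0.5,0,0,0,0,0.6],[0,0,0,0,0,0,0.6],[0,0,0,0,0,0,0.6]]
  ]
}}

```text
t: 32.22
tool_pos: [440.4, -155.2, 198.5]
tcp_rot: [3.14, 0.0, 1.423]
ft_force: [0.4, -0.6, 1.0]
opening: 57.0
grip_force: 0.0
```

```bash
python3 - <<'E'
from h import *
from plant import bot,imaging
f=imaging.grab_frame("top");C=cloud(f);Z=C[...,2]
print(bot.sense()["tool_pos"])
print("lid handle",rect(f,big(f["pixels"].max(2)<80,(285,170,340,235)),70))
k=np.zeros_like(Z,bool);k[160:245,262:362]=1;k&=(Z>18)&(Z<40)
print(k.sum(),np.median(Z[k]),np.linalg.lstsq(np.c_[C[k][:,:2],np.ones(k.sum())],C[k][:,2],rcond=None)[0])
q=CR.inv().apply((C-CC).reshape(-1,3));j=(q[:,2]>170)&(q[:,2]<200)&(abs(q[:,1])<30)&(q[:,0]<-100)&(q[:,0]>-220);print("hook",j.sum(),np.median(q[j],0))
cv2.imwrite("pics/t7.png",f["pixels"])
E
```

```text
[ 440.94296902 -155.28308292  198.58021892]
lid handle (array([ 621.7, -177.7]), array([97.5, 14.8]), 81.4)
2766 28.90438576278939 [-1.61660442e-03  2.72504839e-03  3.03951963e+01]
hook 0 [nan nan nan]
  return _methods._mean(a, axis=axis, dtype=dtype,
  ret = um.true_divide(
```

View pics/t7.png

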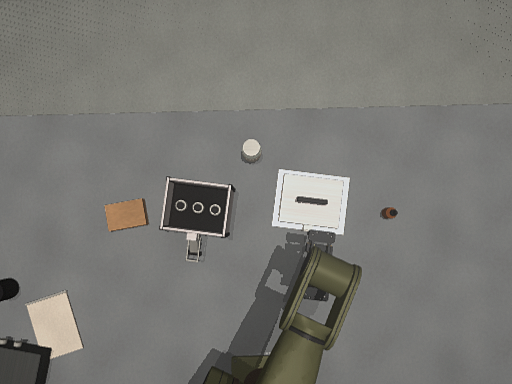

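The picture shows the lid flat in the middle of the mat at (311,201). The hook loop sticks out in front of the open case at (193,258), the bystanders are unmoved, and the gripper is free. I'm handing the job in.

```bash
python3 -c "
from plant import bot
print(bot.sign_off())"
```

```text
the job is handed in; nothing more can be done
None
```

I opened the latch, laid the lid flat and handle up on the mat about 5 mm off centre, and handed the job in. At the last look the hook was hanging clear and the bystanders hadn't moved; the sign-off gave no verdict.

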